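Rinse a specimen plate and lay it on the light box

TASK

Slide the long specimen plate up out of the rack by its top edge, rest it on the sloping bars of the drain stand with an end down on the foot ledge and let go, then press the mist bottle's cap fully down and let it spring back. Then pick the plate up again and lay it flat on the light box's raised window, between the four corner guides, without dropping it. Leave the short plates, the jars and the digital microscope undisturbed.

Things in the scene. Friction and masses are not known exactly. Their poses are not given: they have to be found in the camera images.
- long_plate_mid (a point): centre of the long plate: clear glass pane in a grey plastic frame, 135 x 60 x 8 mm, about 0.12 kg, loose, solid grey for 30 mm at its top end. Axes: z along the length (to the solid end, up in the rack), y width, x thickness. Starts upright in one of the rack's four slots (which one varies), 35 mm taller than the three short plates.
- short_plate1_mid (a point): centre of a short plate, same make as the long one but 100 mm long; same axes. Stands in another rack slot. Leave it there.
- short_plate2_mid (a point): centre of a second short plate, 100 mm long, alike. Leave it.
- short_plate3_mid (a point): centre of a third short plate, 100 mm long, alike. Leave it.
- rack: white plate rack, fixed, left or right on the table. Origin under its centre; x along the row, z up. Floor 190 x 90 mm, 12 mm thick; slots at x = -63, -21, 21, 63 mm, plates standing across the row (thickness along x), 34 mm free between them. Grooved side walls reach 75 mm up, grooves 11 mm wide; the long plate sticks out 72 mm above the walls, short ones 37 mm.
- stand: steel drain stand, fixed, mid table. Origin under the seat, z up. Base x -60 to 165, y -83 to 83 mm, tray rim 20 mm high. Two bars at 45 deg, rising to +y, 36 mm wide together, reach 76 mm up the slope from the foot ledge (44 mm wide, square to the bars, 10 mm out either side of the plate's middle plane); the plate's top and sides overhang. White mist bottle, 52 mm across, at x 130, y -25 mm.
- stand_seat (a point): where the centre of the long plate lies when it rests on the bars and the foot ledge, 93 mm above the table. Axes: z up along the slope (the plate's length), x square to the slope, outward and upward from the bars, y level along the plate's width. The lower end of the plate is then 67.5 mm down the slope from here, the bars' upper surface 4 mm behind.
- nozzle_top (a point): centre of the top of the mist bottle's white round cap, 27 mm across, 177 mm above the table when up.
- nozzle (a joint): how far the cap is pushed straight down (m): 0 up, 0.010 fully down. Sprung: 3 N to start, 6 N fully down; comes up by itself.
- light_box: aluminium light box, 220 x 150 mm, top 30 mm above the table, fixed, on the side opposite the rack. Origin under its centre; x along its length, z up. A raised white window 105 x 40 mm stands 16 mm above the top; the plate overhangs it all round. Four L-shaped corner guides, tops 56 mm above the table, enclose 143 mm (x) by 68 mm (y), legs 18 mm long, open between.
- window (a point): centre of the upper face of the raised window, 46 mm above the table; axes as the light box. The plate's middle is 4 mm above here when it lies flat, its length along x (either way round, either face up).
- microscope: digital microscope on a column, fixed, just beyond the light box: white base 110 x 120 mm, black tube, 214 mm high, origin under the base's centre. Do not bump it.
- jar1: lidded specimen jar, 50 mm across, 58 mm high, origin under its centre, near the rack; loose, leave it.
- jar2: specimen jar of the same kind near the drain stand; leave it.
- jar3: specimen jar of the same kind near the light box; leave it.
- long_plate: the long plate itself, origin at the middle of its lower end as it starts, 67.5 mm from its centre; axes as its centre's.
Mind the look-alikes: they are no part of the job. What is shaped like the long_plate but brown or red is not meant.

How it is judged:
On the way, in this order (a step that is already met when the one before it is completed fails the run):
1. the long plate rests on the stand's sloping bars with an end on the foot ledge, let go (distance between long_plate_mid and stand_seat below 0.012 m and angle between the z axis of long_plate_mid and the z axis of stand_seat, either way round below 0.12 rad and angle between the x axis of long_plate_mid and the x axis of stand_seat, either way round below 0.12 rad and contact force between the fingers and long_plate below 0.1 N and linear speed of long_plate below 0.02 m/s), for 0.2 s.
2. the mist bottle's cap is fully down while the plate rests there (distance between long_plate_mid and stand_seat below 0.012 m and angle between the z axis of long_plate_mid and the z axis of stand_seat, either way round below 0.12 rad and angle between the x axis of long_plate_mid and the x axis of stand_seat, either way round below 0.12 rad and contact force between the fingers and long_plate below 0.1 N and value of joint nozzle above 0.008 m), for 0.05 s.
3. the cap has sprung back, the plate still resting there (distance between long_plate_mid and stand_seat below 0.012 m and angle between the z axis of long_plate_mid and the z axis of stand_seat, either way round below 0.12 rad and angle between the x axis of long_plate_mid and the x axis of stand_seat, either way round below 0.12 rad and contact force between the fingers and long_plate below 0.1 N and value of joint nozzle below 0.002 m), for 0.1 s.
At the end, for the whole second after the job is handed in: The long plate lies flat (within 0.06 rad) and at rest on the light box's raised window, its centre within 8 mm of the window's centre and its length along the box within 0.12 rad, inside the four corner guides, let go; the cap is up; the short plates and jars are within 20 mm of where they were (horizontal distance between long_plate_mid and window below 0.008 m and z of long_plate_mid in the frame of window between 0.001 and 0.007 m and angle between the x axis of long_plate_mid and the z axis of light_box, either way round below 0.06 rad and angle between the z axis of long_plate_mid and the x axis of light_box, either way round below 0.12 rad and linear speed of long_plate below 0.02 m/s and value of joint nozzle below 0.002 m and contact force between the fingers and long_plate below 0.1 N and distance of each of short_plate1_mid, short_plate2_mid, short_plate3_mid, jar1, jar2, jar3 from where it was at the start of the episode below 0.02 m); the robot touches nothing.
It fails at once if a short plate is moved by more than 20 mm (distance of any of short_plate1_mid, short_plate2_mid, short_plate3_mid from where it was at the start of the episode above 0.02 m).
It fails at once if a jar is moved by more than 20 mm or knocked over (distance of any of jar1, jar2, jar3 from where it was at the start of the episode above 0.02 m or angle between any of jar1, jar2, jar3's own z axis and vertical above 0.5 rad).
It fails at once if the digital microscope is bumped (more than 3 N) (contact force between microscope and anything else above 3 N).
It fails at once if the long plate is dropped: faster than 0.5 m/s with no finger on it (contact force between the fingers and long_plate below 0.1 N and linear speed of long_plate above 0.5 m/s).
It also fails if it takes over 58 s, if anything falls off the work surface, if the arm or the gripper's body presses on something with over 40 N, if the wrist force passes 120 N, or if a joint passes its speed limit or range.

ROBOT

A 6-joint arm with a two-finger parallel gripper is mounted at the origin on the work surface. World frame = base frame: x ahead of the robot, y to its left, z up, the work surface at z = 0. Lengths are in m, angles in rad, forces in N, time in s.
With the tool pointing down it reaches from about 0.35 to 0.775 m from the base axis. Payload 5.5 kg.
Tool frame: the origin (TCP) lies at the very end of the fingers, on their centre line; the grasp point (between the pads) lies 19 mm behind it; z points along the fingers, y is the line along which they close (so a half turn about z gives the same grasp; the last joint's range is limited). The gripper opens to 85 mm and grips with 20 to 120 N. Pads are 22 mm wide; open, the fingers measure 114 mm over their backs; the gripper's body (76 mm by 85 mm) begins 54 mm behind the grasp point. The pads swing forward as they close: fully open they stand 13 mm farther back than shut.
Start: joints at [1.186, 0.313, 0.046, 1.304, 0, 1.431], TCP at [0.139, 0.558, 0.205] pointing down, gripper open.
Joint ranges: [-2.76, 2.76], [-0.86, 1.69], [-1.03, 1.26], [-2.2, 2.34], [-1.47, 1.5], [-3.14, 3.14]. Speed limits (rad/s): [2.57, 2.57, 3.14, 3.14, 3.14, 3.14].

INTERFACE

Orientations are given as a unit quaternion [w, x, y, z].
In Python, from workcell import env, cams, ticket, spotter gives the robot as it stands.
- The arm moves only by the tool jog_arm, never from a script. Its argument "increments" is a list that holds one entry, the list of rows, each a list of 7 numbers: the shift along the tool's x, y, z in units of 0.25 m (1.0 is 0.25 m), then the turn, a rotation vector about the tool's x, y, z in units of 180 degrees (1.0 is 180 degrees), then the closure in counts, from 0 (fully open) to 255 (shut). A call has 1 to 20 rows; each row shifts and turns the commanded pose from where the row before left it, along the tool's axes as they then stand; what a row does not reach is not made up. A row lasts 1/10 s, in which the tool goes at most 50 mm and 8.59 degrees, less where a joint would pass 70% of its speed; a pose out of reach is approached as far as the arm can. A call with a number of a shift or a turn outside -1 to 1 is refused whole. A call with a gripper value outside its range is refused whole. The fingers move at their own pace and stop on an object; "force" is the grip in N (left out, the last holds). Time passes only in rows, so rows that do not move let the fingers close. It gives the time, the measured TCP pose, the force, the opening and the grip force at its end, in the units of the state.
- env.get_state(): the state, without advancing time (a new reading comes with each control period).
- cams.read_camera(name): name is "scene" or "top" or "wrist"; returns a dict with "pixels" (420x560x3 uint8, red, green, blue), "fx", "fy", "cx", "cy" (pixels), "xyz" and "attitude" of the camera in the world; the wrist camera has in their place "mount" (4x4, takes a point from camera to tool coordinates, whose origin is the TCP and whose axes are the flange's). Camera axes: x right, y down, z forward; pixel columns grow to the right and rows downward; lengths in m; the calibration is good to about 2 mm. A picture is of the moment at which its call begins: read the wrist's pose just before it. There is no depth.
- ticket.hand_in(): hands the job in; it is judged then, once.
Trained networks look in the newest picture that a camera, given by its name, has taken for a name from the list of things; names that differ only in an ending like _2 or _b are one class to them, and where a whole thing is asked for, a point or a joint stands for the part that bears it (a point fixed in the world has none). Each returns a list of dicts, best first, with "conf" (0 to 1); they miss things now and then, are a little off and sometimes report something else, mostly with a low value. They report only what shows in the picture. A call takes as long as a camera call. They do not tell look-alikes from the thing itself.
- spotter.find_in(target, camera): "uv" ([column, row] in pixels, amid what is visible of it).
- spotter.cut_out(target, camera): "region" (420x560 bool, what is visible of it) and "uv" ([column, row] in pixels, amid what is visible of it).
- spotter.landmark_of(target, camera): "uv" ([column, row] in pixels: a listed point, or the origin of a listed thing).
The state is a dict: "clock": time; "joint_pos": joint angles; "qvel": joint speeds; "tau": joint torques, N m; "tcp_pos": TCP position; "orientation": TCP orientation; "wrist_force": force on the tool from outside, world axes, zero at the start; "ft_torque": the same for the moment, N m; "finger_gap": finger opening in m; "grip_force": force on a finger pad.
Only numpy, scipy, OpenCV 4.12 (cv2) and the standard library are available. Lean on these libraries where they do the work, as an engineer would, in place of code of your own. Each camera call takes 0.05 s, during which the arm holds its last target. There are 200 camera calls.

## Working session

There is one attempt and no reset: what is moved stays moved. The work goes in short steps, Python scripts to look and compute and a tool call to move; the robot and the scene stay as the last step left them, time stands still between calls to the robot, and variables do not carry over. Pictures are saved under pics/ and viewed, at most 10 in all, crops included, and the job is handed in when it is done.

Besides the shell and the picture viewer there is one more tool, called after "Call:" as name([rows], argument=value, ...), one row to a line, values as JSON. jog_arm: Moves the arm, as the interface text tells. Shifts and turns lie within -1 to 1; 1 stands for 0.25 m of shift or 180 degrees of turn. Its arguments: {"type":"object","properties":{"increments":{"type":"array"},"force":{"type":"number"}},"required":["increments"]}

```bash
mkdir -p pics; ls
cat > h.py <<'E'
import numpy as np, cv2
from scipy.spatial.transform import Rotation as R
from workcell import env, cams, ticket, spotter
def q2R(q): return R.from_quat([q[1],q[2],q[3],q[0]]).as_matrix()
def shot(name,save=None):
    s=env.get_state(); c=cams.read_camera(name)
    if name=="wrist":
        T=np.eye(4);T[:3,:3]=q2R(s["orientation"]);T[:3,3]=s["tcp_pos"]
        M=T@np.array(c["mount"]); c["Rm"]=M[:3,:3];c["p"]=M[:3,3]
    else:
        a=np.array(c["attitude"]); c["Rm"]=a if a.shape==(3,3) else q2R(a); c["p"]=np.array(c["xyz"])
    if save: cv2.imwrite("pics/"+save,c["pixels"][:,:,::-1])
    return c
def ray(c,uv):
    return c["Rm"]@np.array([(uv[0]-c["cx"])/c["fx"],(uv[1]-c["cy"])/c["fy"],1.])
def atz(c,uv,z):
    d=ray(c,uv); return c["p"]+d*(z-c["p"][2])/d[2]
def proj(c,P):
    v=c["Rm"].T@(np.array(P)-c["p"]); return np.array([c["fx"]*v[0]/v[2]+c["cx"],c["fy"]*v[1]/v[2]+c["cy"]])
def tri(obs):
    A=np.zeros((3,3));b=np.zeros(3)
    for c,uv in obs:
        d=ray(c,uv);d/=np.linalg.norm(d);P=np.eye(3)-np.outer(d,d);A+=P;b+=P@c["p"]
    return np.linalg.solve(A,b)
E
cat > a.py <<'E'
from h import *
np.set_printoptions(precision=4,suppress=True)
s=env.get_state();print(s)
cs={n:shot(n,n+"0.png") for n in("top","scene")}
for n,c in cs.items(): print(n,c["p"],c["Rm"].tolist(),c["fx"],c["cx"],c["cy"])
for t in ["long_plate_mid","short_plate1_mid","rack","stand","stand_seat","nozzle_top","light_box","window","microscope","jar1","long_plate"]:
    L={n:spotter.landmark_of(t,n) for n in cs}
    print(t,{n:[(np.round(l["uv"]).astype(int).tolist(),round(l["conf"],2)) for l in v[:5]] for n,v in L.items()})
    if all(L.values()): print("   tri",tri([(cs[n],L[n][0]["uv"]) for n in cs]))
E
python3 a.py
```

```text
pics
{'clock': 0.0, 'joint_pos': array([ 1.1864,  0.314 ,  0.045 ,  1.3036, -0.    ,  1.4312]), 'qvel': array([ 0.0002,  0.0002, -0.0007,  0.0006, -0.0014, -0.    ]), 'tau': array([ -0.0002, -48.062 ,  29.8536,   0.0193,   0.0002,   0.    ]), 'tcp_pos': array([0.1392, 0.5573, 0.2044]), 'orientation': array([-0.0002,  0.1221,  0.9925, -0.0009]), 'wrist_force': array([ 0.9351, -0.089 , -0.0522]), 'ft_torque': array([ 0.0119, -0.0622,  0.0001]), 'grip_force': 0.0, 'finger_gap': 0.08550600969504946}
top [0.4037 0.0244 1.1153] [[0.023376708262591493, -0.9968508988017014, 0.07577476538430272], [-0.9996798535450141, -0.022574400157346054, 0.011427461387187365], [-0.009680905279225195, -0.07601764279281785, -0.9970594756869817]] 388.3784952797694 274.04659805027063 211.24207171952273
scene [1.1179 0.8595 0.8163] [[-0.7915273064071143, 0.34456053943854603, -0.5047400894259506], [0.6108997751750032, 0.4232421218704038, -0.6690796447103807], [-0.016911176867062783, -0.8379404161015608, -0.5454996527592978]] 490.7892880964788 283.762775929298 204.1132606899037
long_plate_mid {'top': [([130, 182]
[... 553 characters left out ...]
72  0.1809]
light_box {'top': [([396, 218], 0.77), ([174, 162], 0.36)], 'scene': [([224, 194], 0.69)]}
   tri [ 0.4746 -0.3111 -0.0007]
window {'top': [([401, 221], 0.71)], 'scene': [([222, 182], 0.96), ([264, 245], 0.17)]}
   tri [ 0.4683 -0.3176  0.0367]
microscope {'top': [([390, 154], 0.8)], 'scene': [([172, 215], 0.91)]}
   tri [ 0.66   -0.294   0.0079]
jar1 {'top': [([173, 165], 0.69), ([294, 234], 0.62), ([413, 269], 0.6), ([297, 137], 0.57)], 'scene': [([330, 342], 0.83)]}
   tri [ 0.6156  0.3396 -0.0038]
long_plate {'top': [([176, 186], 0.81), ([136, 185], 0.76), ([206, 147], 0.68)], 'scene': [([345, 322], 0.72), ([276, 328], 0.71), ([380, 355], 0.57)]}
   tri [0.5543 0.3241 0.0017]
```

View pics/top0.png

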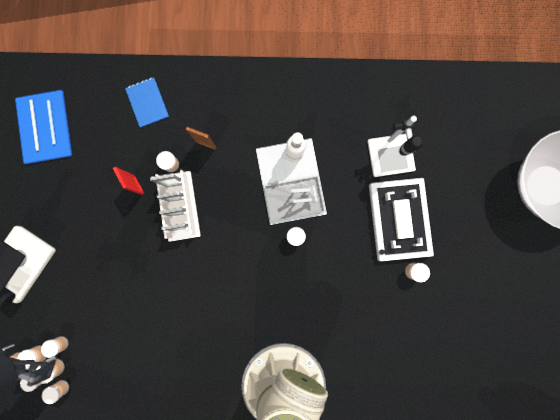

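View pics/scene0.png

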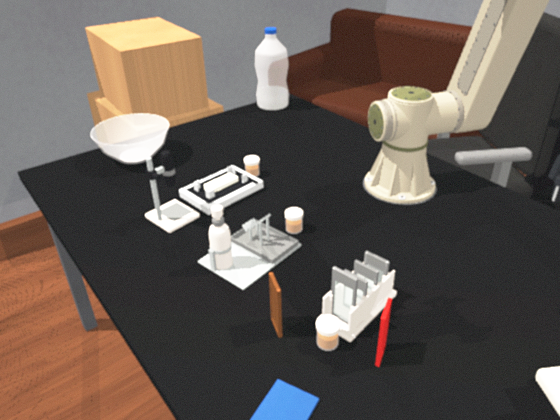

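The top view shows the rack at (177,205) with four plates, and jars at (168,162), (296,236) and (417,272). The look-alikes are a red plate at top (128,181) / scene (384,332) and a brown one at top (201,138) / scene (276,305). The candidates are the four grey plates in the rack, scene (343,285), (355,280), (367,272) and (376,262). The long plate must be the tallest of those, so I'll check in a close crop.

Run:
```python
import cv2,numpy as np
t=cv2.imread('pics/top0.png');s=cv2.imread('pics/scene0.png')
f=lambda i,u,v,w,h:cv2.resize(i[v:v+h,u:u+w],(400,300),interpolation=cv2.INTER_CUBIC)
a=np.hstack([f(s,305,240,104,78+0),f(t,130,160,100,84)])
b=np.hstack([f(t,240,125,100,105),f(t,350,165,112,110)])
cv2.imwrite('pics/crop0.png',np.vstack([a,b]))
```

```text
(no output)
```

View pics/crop0.png

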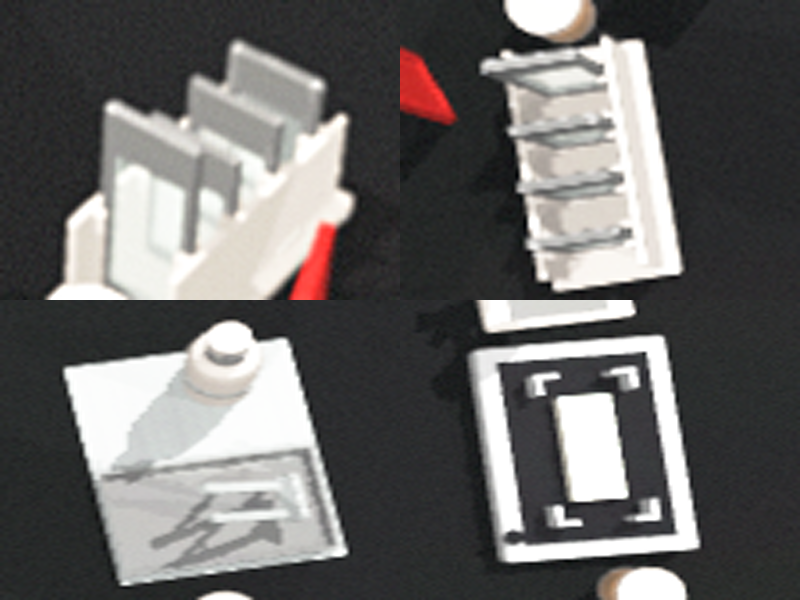

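The crop confirms it. The long plate is the tallest, in the end slot beside jar1 (scene (343,285), top (165,178)). Next I'll measure rough poses and plan a hover above it.

```bash
cat >> h.py <<'E'
np.set_printoptions(precision=4,suppress=True)
def down(yaw):  # tool down, tool y at world yaw (deg)
    a=np.radians(yaw); y=np.array([np.cos(a),np.sin(a),0]); z=np.array([0,0,-1.]); return np.stack([np.cross(y,z),y,z],1)
def plan(P,Rt,n=None,cur=None):
    """constant row repeated n times, from current (or given) pose to (P,Rt)"""
    if cur is None:
        s=env.get_state(); cur=(s["tcp_pos"],q2R(s["orientation"]))
    T=np.eye(4);T[:3,:3]=cur[0+1];T[:3,3]=cur[0]; G=np.eye(4);G[:3,:3]=Rt;G[:3,3]=P
    from scipy.linalg import expm,logm
    L=np.real(logm(np.linalg.inv(T)@G)); w=np.array([L[2,1],L[0,2],L[1,0]])
    m=max(np.degrees(np.linalg.norm(w))/8.0,np.linalg.norm(L[:3,3])/.046); n=n or int(np.ceil(m))
    E=expm(L/n); row=np.r_[E[:3,3]/.25,w/n/np.pi]
    print("rows",n,"min",round(m,1),"row",np.round(row,4).tolist()); return (np.array(P),Rt)
E
python3 - <<'E'
from h import *
c=shot("top")
print("plate",atz(c,[151,178],.147),atz(c,[181,174],.147))
print("jar",atz(c,[168,160],.058))
P=(atz(c,[151,178],.147)+atz(c,[181,174],.147))/2
P=np.array([P[0]-.04,P[1],.30]); print(P)
plan(P,down(10))
w=cams.read_camera("wrist");print(np.array(w["mount"]),w["fx"],w["cx"],w["cy"])
E
```

```text
plate [0.5544 0.3481 0.147 ] [0.5663 0.2726 0.147 ]
jar [0.6195 0.3331 0.058 ]
[0.5204 0.3103 0.3   ]
rows 11 min 10.6 row [-0.1714, 0.0333, -0.0344, 0.0, -0.0, 0.0333]
[[-0.0009 -0.9617 -0.2741  0.069 ]
 [ 1.     -0.0009 -0.0002 -0.0013]
 [-0.0001 -0.2741  0.9617 -0.1691]
 [ 0.      0.      0.      1.    ]] 375.0294563855341 285.49033775703145 210.63715467611962
```

Call:
jog_arm([
  [[-0.1714,0.0333,-0.0344,0,0,0.0333,0],[-0.1714,0.0333,-0.0344,0,0,0.0333,0],[-0.1714,0.0333,-0.0344,0,0,0.0333,0],[-0.1714,0.0333,-0.0344,0,0,0.0333,0],[-0.1714,0.0333,-0.0344,0,0,0.0333,0],[-0.1714,0.0333,-0.0344,0,0,0.0333,0],[-0.1714,0.0333,-0.0344,0,0,0.0333,0],[-0.1714,0.0333,-0.0344,0,0,0.0333,0],[-0.1714,0.0333,-0.0344,0,0,0.0333,0],[-0.1714,0.0333,-0.0344,0,0,0.0333,0],[-0.1714,0.0333,-0.0344,0,0,0.0333,0],[0,0,0,0,0,0,0],[0,0,0,0,0,0,0]],
])

```text
clock: 2.6
tcp_pos: [0.5211, 0.3095, 0.3]
orientation: [-0.0, 0.643, 0.766, 0.0]
wrist_force: [-0.0, 0.1, -0.4]
finger_gap: 0.0855
grip_force: 0.0
```

Run:
```python
from h import *
s=env.get_state();print(s["clock"],s["tcp_pos"],s["joint_pos"])
c=shot("wrist","w1.png")
for t in ["long_plate_mid","short_plate1_mid","long_plate","rack"]:
    print(t,[(np.round(l["uv"],1).tolist(),round(l["conf"],2)) for l in spotter.landmark_of(t,"wrist")[:5]])
```

```text
2.6 [0.5211 0.3095 0.3   ] [0.4034 0.3762 0.3657 1.5599 0.0005 1.8008]
long_plate_mid [([408.5, 255.2], 0.76), ([323.6, 167.4], 0.59)]
short_plate1_mid [([243.8, 168.4], 0.81)]
long_plate [([317.2, 161.6], 0.88), ([392.9, 234.2], 0.87), ([333.5, 62.5], 0.65)]
rack [([266.9, 156.9], 0.94)]
```

View pics/w1.png

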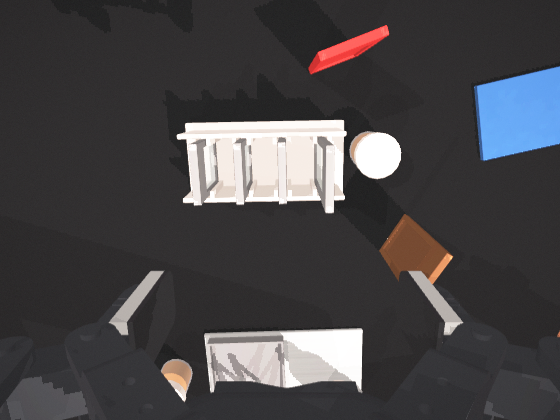

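The wrist view shows the long plate at the right end of the rack, top edge about (322,140)–(330,212), with jar1 at (377,155). The rack is nearly aligned with the tool. I'll zoom in for exact pixels.

Run:
```python
import cv2
i=cv2.imread('pics/w1.png')[105:225,170:360]
cv2.imwrite('pics/w1c.png',cv2.resize(i,None,fx=4,fy=4,interpolation=cv2.INTER_CUBIC))
```

```text
(no output)
```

View pics/w1c.png

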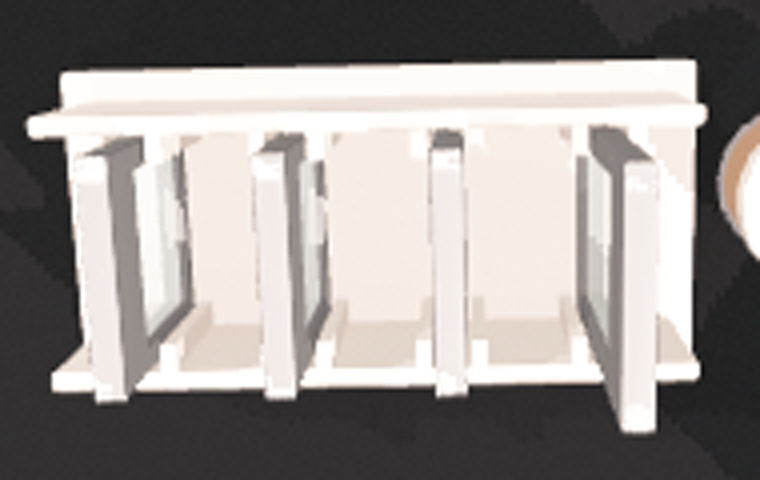

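The long plate's top face runs from crop (641,165) to (639,431), i.e. pixels (330.2,146.2) to (329.8,212.8).

Run:
```python
from h import *
c=shot("wrist")
a=atz(c,[330.2,146.2],.147);b=atz(c,[329.8,212.8],.147)
print(a,b,np.linalg.norm(a-b)); v=a-b; m=(a+b)/2
yaw=np.degrees(np.arctan2(v[1],v[0]))-90; print(m,yaw)
for zz,uv in [(.075,(170+27/4,105+125/4)),(.075,(170+705/4,105+112/4)),(.075,(170+52/4,105+380/4)),(.075,(170+699/4,105+370/4))]: print(atz(c,uv,zz))
g=plan([m[0],m[1],.205],down(yaw))
plan([m[0],m[1],.123],down(yaw),cur=g,n=4)
```

```text
[0.5509 0.3512 0.147 ] [0.5628 0.2934 0.147 ] 0.059002372760228045
[0.5568 0.3223 0.147 ] 11.643184837869441
[0.4024 0.3272 0.075 ]
[0.5741 0.3612 0.075 ]
[0.4157 0.2606 0.075 ]
[0.5875 0.2941 0.075 ]
rows 3 min 2.2 row [0.0048, 0.0515, 0.1262, -0.0, -0.0, -0.0027]
rows 4 min 1.8 row [0.0, 0.0, 0.082, 0.0, 0.0, 0.0]
```

Call:
jog_arm([
  [[0.0048,0.0515,0.1262,0,0,-0.0027,90],[0.0048,0.0515,0.1262,0,0,-0.0027,90],[0.0048,0.0515,0.1262,0,0,-0.0027,90],[0,0,0,0,0,0,90],[0,0,0.082,0,0,0,90],[0,0,0.082,0,0,0,90],[0,0,0.082,0,0,0,90],[0,0,0.082,0,0,0,90],[0,0,0,0,0,0,90],[0,0,0,0,0,0,90]],
], force=40)

```text
clock: 3.9
tcp_pos: [0.5575, 0.3216, 0.1248]
orientation: [0.0, 0.632, 0.775, 0.0]
wrist_force: [-0.4, 0.3, 0.2]
finger_gap: 0.0551
grip_force: 0.0
```

Run:
```python
from h import *
s=env.get_state();print(s)
shot("wrist","w2.png")
```

```text
{'clock': 3.9, 'joint_pos': array([0.3985, 0.4767, 0.0914, 1.1847, 0.0001, 1.7679]), 'qvel': array([-0.0034, -0.0106,  0.0252, -0.0045, -0.0011,  0.0003]), 'tau': array([ -0.0036, -54.7842,  28.1113,  -0.0092,  -0.0003,   0.0015]), 'tcp_pos': array([0.5575, 0.3216, 0.1248]), 'orientation': array([0.0001, 0.6324, 0.7746, 0.0004]), 'wrist_force': array([-0.3941,  0.2922,  0.2149]), 'ft_torque': array([-0.0224,  0.0131, -0.0245]), 'grip_force': 0.0, 'finger_gap': 0.05510771154458381}
```

View pics/w2.png

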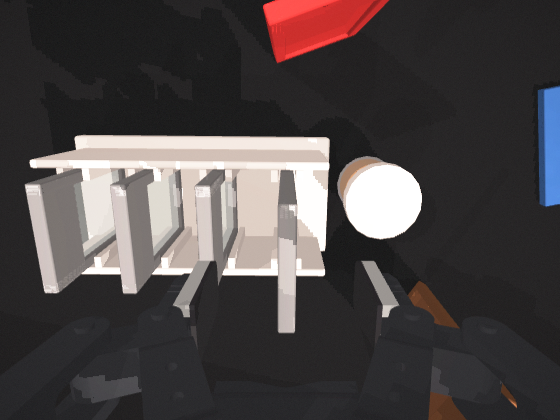

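Run:
```python
from h import *
c=shot("wrist"); s=env.get_state()
a=atz(c,[288,201],.147);b=atz(c,[287,331],.147);print(a,b,(a+b)/2,np.linalg.norm(a-b), proj(c,s["tcp_pos"]), s["tcp_pos"])
g=plan([.5570,.3224,.123],down(11.5))
```

```text
[0.5528 0.3513 0.147 ] [0.5645 0.2921 0.147 ] [0.5587 0.3217 0.147 ] 0.060359700412487845 [286.7888 250.3965] [0.5585 0.3218 0.1255]
rows 1 min 0.1 row [0.0037, -0.0054, 0.0101, 0.0009, -0.0002, 0.0001]
```

Call:
jog_arm([
  [[0,0,0.01,0,0,0,90],[0,0,0,0,0,0,255],[0,0,0,0,0,0,255],[0,0,0,0,0,0,255],[0,0,0,0,0,0,255],[0,0,0,0,0,0,255],[0,0,0,0,0,0,255],[0,0,-0.02,0,0,0,255],[0,0,-0.06,0,0,0,255],[0,0,-0.1,0,0,0,255],[0,0,-0.1,0,0,0,255],[0,0,-0.1,0,0,0,255],[0,0,-0.1,0,0,0,255],[0,0,-0.08,0,0,0,255],[0,0,-0.04,0,0,0,255],[0,0,0,0,0,0,255]],
], force=50)

```text
clock: 5.6
tcp_pos: [0.5583, 0.3213, 0.2722]
orientation: [0.001, 0.633, 0.774, 0.001]
wrist_force: [0.9, -0.2, -0.3]
finger_gap: -0.0001
grip_force: 0.0
```

Run:
```python
from h import *
s=env.get_state();print(s)
c=shot("wrist","w3.png")
t=shot("top","t3.png")
# stand / light box landmarks
from itertools import product
sc=shot("scene","s3.png")
for nm in ["stand","stand_seat","nozzle_top","window","light_box","rack"]:
    o=[]
    for n,cc in(("top",t),("scene",sc)):
        l=spotter.landmark_of(nm,n)
        if l: o.append((cc,l[0]["uv"]));print(nm,n,np.round(l[0]["uv"],1),round(l[0]["conf"],2))
    if len(o)==2: print(tri(o))
import cv2
i=cv2.imread('pics/t3.png');A=cv2.resize(i[125:230,250:335],(400,494),interpolation=cv2.INTER_CUBIC);B=cv2.resize(i[170:270,360:441],(400,494),interpolation=cv2.INTER_CUBIC)
cv2.imwrite('pics/t3c.png',np.hstack([A,B]))
```

```text
{'clock': 5.6, 'joint_pos': array([0.3977, 0.4523, 0.4127, 1.5286, 0.0001, 1.7678]), 'qvel': array([ 0.0005,  0.0186, -0.0543, -0.0323, -0.0007, -0.0009]), 'tau': array([ -0.0452, -56.0332,  30.4751,   0.3593,  -0.0035,   0.    ]), 'tcp_pos': array([0.5583, 0.3213, 0.2722]), 'orientation': array([0.0006, 0.6327, 0.7744, 0.0012]), 'wrist_force': array([ 0.8581, -0.1654, -0.3177]), 'ft_torque': array([ 0.0372, -0.0238,  0.0421]), 'grip_force': 0.0, 'finger_gap': -0.00010767082243185438}
stand top [293.5 199.6] 0.76
stand scene [356.1 307.5] 0.73
[ 0.4569  0.0868 -0.1506]
stand_seat top [294.2 193.1] 0.95
stand_seat scene [263.9 216. ] 0.73
[ 0.5281 -0.0141  0.096 ]
nozzle_top top [296.9 137. ] 0.63
nozzle_top scene [215.1 206.4] 0.72
[ 0.6597 -0.0172  0.1784]
window top [399.9 220. ] 0.92
window scene [221.6 181.3] 0.96
[ 0.4713 -0.3126  0.0428]
light_box top [395.4 222.3] 0.84
light_box scene [222.8 193.2] 0.92
[ 0.4683 -0.3151 -0.0035]
rack top [180.1 206.1] 0.83
rack scene [357.2 309. ] 0.61
[ 0.4977  0.3099 -0.0041]
```

View pics/t3c.png

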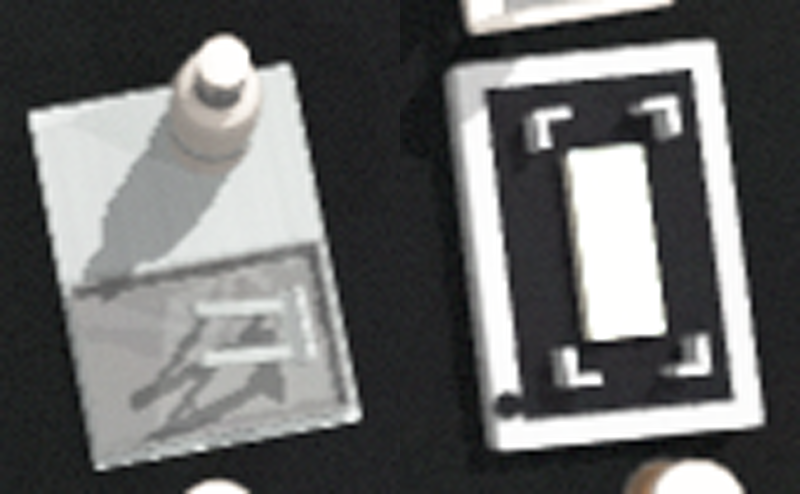

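The gripper shut on nothing, so I'll look at why.

Run:
```python
import cv2,numpy as np
w=cv2.imread('pics/w3.png');s=cv2.imread('pics/s3.png')[225:375,240:440]
cv2.imwrite('pics/x3.png',np.hstack([cv2.resize(w,(400,300)),cv2.resize(s,(400,300))]))
```

```text
(no output)
```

View pics/x3.png

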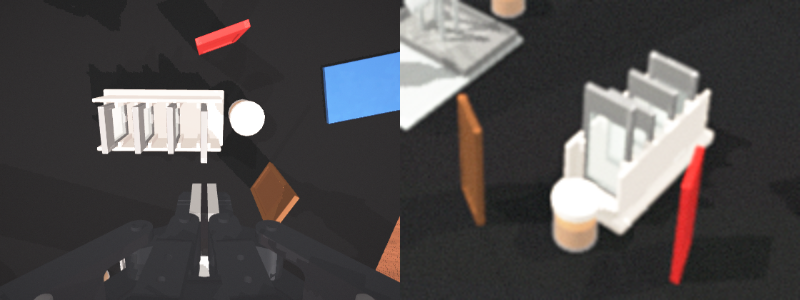

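The plate is still in its slot, (205,135) in the left panel. I lifted before the slow fingers had closed. I'll open partway, go back down and wait longer.

Run:
```python
from h import *
g=plan([.5587,.3219,.175],down(11.5),n=3)
plan([.5587,.3219,.122],down(11.5),cur=g,n=4)
```

```text
rows 3 min 2.1 row [0.0008, 0.0015, 0.1277, 0.0, -0.0, -0.0]
rows 4 min 1.2 row [0.0, 0.0, 0.053, 0.0, 0.0, -0.0]
```

Call:
jog_arm([
  [[0.0008,0.0015,0.1277,0,0,0,135],[0.0008,0.0015,0.1277,0,0,0,135],[0.0008,0.0015,0.1277,0,0,0,135],[0,0,0,0,0,0,135],[0,0,0,0,0,0,135],[0,0,0,0,0,0,135],[0,0,0,0,0,0,135],[0,0,0,0,0,0,135]],
], force=50)

```text
clock: 7.15
tcp_pos: [0.5596, 0.3222, 0.1767]
orientation: [0.001, 0.633, 0.774, 0.001]
wrist_force: [0.3, -0.3, 0.7]
finger_gap: 0.0402
grip_force: 0.0
```

Call:
jog_arm([
  [[0,-0.003,0.055,0,0,0,135],[0,0,0.055,0,0,0,135],[0,0,0.055,0,0,0,135],[0,0,0.055,0,0,0,135],[0,0,0,0,0,0,255],[0,0,0,0,0,0,255],[0,0,0,0,0,0,255],[0,0,0,0,0,0,255],[0,0,0,0,0,0,255],[0,0,0,0,0,0,255],[0,0,0,0,0,0,255],[0,0,0,0,0,0,255],[0,0,0,0,0,0,255]],
], force=50)

```text
clock: 8.45
tcp_pos: [0.5587, 0.322, 0.1211]
orientation: [0.001, 0.633, 0.774, 0.001]
wrist_force: [0.3, -0.1, 6.0]
finger_gap: 0.0002
grip_force: 2.8
```

Run:
```python
from h import *
s=env.get_state();print(s["tcp_pos"],s["finger_gap"],s["grip_force"],s["wrist_force"],s["clock"])
c=shot("wrist","w4.png");shot("scene","s4.png");print(proj(c,s["tcp_pos"]))
w=cv2.imread('pics/w4.png');q=cv2.imread('pics/s4.png')[215:335,280:440]
cv2.imwrite('pics/x4.png',np.hstack([cv2.resize(w,(440,330)),cv2.resize(q,(360,330),interpolation=cv2.INTER_CUBIC)]))
```

```text
[0.5587 0.322  0.1211] 0.0001690259624332008 2.806150447095206 [ 0.2673 -0.1463  5.9785] 8.45
[286.0764 250.1743]
```

View pics/x4.png

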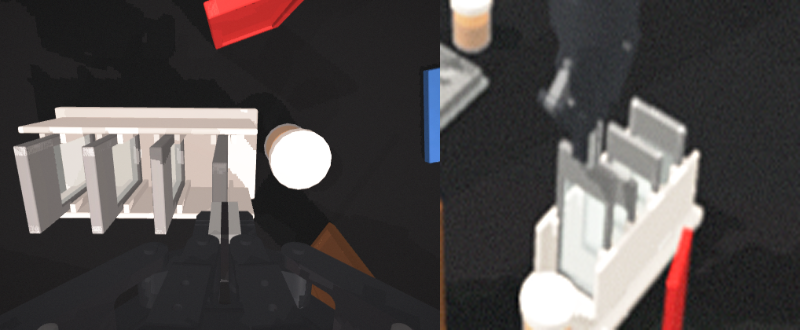

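Run:
```python
from h import *
c=shot("scene")
f=lambda P:(proj(c,P)-[280,215])*[2.25,2.75]+[440,0]
for z in (.121,.14,.147,.16,.2): print(z,f([.5587,.322,z]))
for P in ([.5528,.3513,.147],[.5645,.2921,.147],[.5109,.3127,.112]): print(f(P))
```

```text
0.121 [584.7483 184.802 ]
0.14 [585.7946 165.7464]
0.147 [586.1855 158.627 ]
0.16 [586.9194 145.261 ]
0.2 [589.2444 102.9194]
[613.6619 175.9216]
[559.2428 141.4382]
[613.9678 161.2002]
```

Run:
```python
from h import *
i=cv2.imread('pics/s4.png').mean(2).astype(int); j=cv2.imread('pics/s3.png').mean(2).astype(int)
print(i[250:288,334:360:2]); print(j[262:288,334:360:2])
```

```text
[[ 87  91  82  57  48  49  49  49  56  50  54  55  55]
 [ 84  93 118  59  46  51  45  51  54  48  50  52  50]
 [ 86  85 136  68  51  50  41  49  53  51  52  41  47]
 [ 79  62 101  62  53  51  47  47  51  50  51  44  38]
 [ 72  54  61  51  50  50  51  56  56  54  53  42  39]
 [ 60  53  50  56  57  50  45  49  56  58  52  43  41]
 [ 56  56  49  54  67  56  48  49  45  49  47  49  39]
 [ 52  53  52  50  61  65  51  52  58  50  47  36  37]
 [ 44  54  48  54  52  55  52  50  77  63  42  59  40]
 [ 48  54  52  53  57  60  54  54 119  86  62 120  74]
 [ 42  47  55  52  57  49  52  51 130  98  97 186 138]
 [ 45  53  48  53  58  53  50  64 123  96 118 215 194]
 [ 39  42  44  55  55  52  52 104 131  96 123 193 212]
 [ 38  35  50  49  54  51  87 142 140  86 127 158 191]
 [ 46  36  43  54  56  48 111 164 135  82 125 151 158]
 [ 83  72  49  54  46  49 123 167 124  71 135 151 146]
 [142 134  71  56  53  46 125 167 133  69 132 155 145]
 [191 193 108  60  46  45 128 163 146  69 129 150 146]
 [195 204 139  58  55  44 131 168 147  60 130 148 147]
 [172 189 143  61  48  44 144 167 145  71 133 149 149]

[... 1721 characters left out ...]
54 151 159 196 224 227 220 219 219 232]
 [155 151 151 153 153 152 163 200 218 220 223 223 231]
 [154 152 155 152 152 153 150 164 198 219 221 234 226]
 [151 152 152 149 157 154 150 153 163 192 220 238 213]
 [150 152 151 152 153 150 152 151 152 162 200 225 173]
 [148 158 152 150 148 154 154 153 155 151 183 180 147]
 [156 176 157 157 148 148 151 151 152 158 176 142 141]
 [160 194 185 191 160 150 152 152 152 156 174 141 148]
 [160 196 232 244 202 151 148 154 148 158 176 143 143]
 [158 218 252 254 248 174 153 151 149 152 176 146 144]
 [159 246 253 248 254 214 160 151 150 156 176 142 147]
 [168 255 249 243 250 226 196 160 150 153 178 141 148]
 [176 251 243 241 248 228 233 206 163 154 175 139 148]]
```

The fingers are resting on the plate's top edge: dark finger pixels end at scene row about 273, right at the plate top. So the real finger ends sit about 26 mm behind the reported TCP. I'll use that offset, lift, open and go deeper.

Call:
jog_arm([
  [[0,0,-0.06,0,0,0,135],[0,0,-0.06,0,0,0,135],[0,0,0,0,0,0,135],[0,0,0,0,0,0,135],[0,0,0,0,0,0,135],[0,0,0,0,0,0,135],[0,0,0,0,0,0,135],[0,0,0.1,0,0,0,135],[0,0,0.1,0,0,0,135],[0,0,0.02,0,0,0,135],[0,0,0,0,0,0,135]],
], force=50)

```text
clock: 9.7
tcp_pos: [0.557, 0.3213, 0.0938]
orientation: [-0.001, 0.633, 0.774, -0.001]
wrist_force: [-0.2, -0.8, 0.2]
finger_gap: 0.0402
grip_force: 0.0
```

Call:
jog_arm([
  [[0,0.004,0,0,0,0,135],[0,0,0,0,0,0,255],[0,0,0,0,0,0,255],[0,0,0,0,0,0,255],[0,0,0,0,0,0,255],[0,0,0,0,0,0,255],[0,0,0,0,0,0,255],[0,0,0,0,0,0,255]],
], force=50)

```text
clock: 10.5
tcp_pos: [0.5594, 0.3222, 0.0963]
orientation: [0.0, 0.633, 0.774, 0.001]
wrist_force: [-1.5, -0.1, 5.7]
finger_gap: 0.0073
grip_force: 50.1
```

Call:
jog_arm([
  [[0,0,-0.03,0,0,0,255],[0,0,-0.08,0,0,0,255],[0,0,-0.1,0,0,0,255],[0,0,-0.1,0,0,0,255],[0,0,-0.1,0,0,0,255],[0,0,-0.1,0,0,0,255],[0,0,-0.1,0,0,0,255],[0,0,-0.05,0,0,0,255],[0,0,0,0,0,0,255]],
])

```text
clock: 11.4
tcp_pos: [0.5599, 0.3223, 0.2624]
orientation: [0.001, 0.633, 0.774, 0.002]
wrist_force: [0.4, 0.4, -1.4]
finger_gap: 0.0068
grip_force: 49.1
```

Run:
```python
from h import *
s=env.get_state();print(s["tcp_pos"],s["finger_gap"],s["wrist_force"],s["clock"])
t=shot("top","t5.png")
g=lambda x,y:np.array([250+x/4.706,125+y/4.706])
for z in (0,.01,.02):
    cs=[atz(t,g(*p),z) for p in((28,112),(290,65),(360,415),(95,470))]
    TL,TR,BR,BL=cs
    ang=lambda v:np.degrees(np.arctan2(v[1],v[0]))
    print(z,"lens",[round(np.linalg.norm(a-b),4) for a,b in((TL,BL),(TR,BR),(TL,TR),(BL,BR))],"yaw",ang(TL-BL),ang(TR-BR),ang(TL-TR)-90,ang(BL-BR)-90,"cen",np.mean(cs,0))
print("bars top",atz(t,g(200,330),.096)," seat lm",atz(t,[294.2,193.1],.093),atz(t,[297,194],.093))
print("nozzle",atz(t,[296.9,137],.177))
h=lambda x,y:np.array([360+(x-400)/4.94,170+y/4.94])
W=[atz(t,h(*p),.046) for p in((566,150),(645,146),(665,336),(585,342))]
print("window",np.mean(W,0),[round(np.linalg.norm(a-b),4) for a,b in((W[0],W[1]),(W[1],W[2]))],ang(W[1]-W[2]),ang(W[0]-W[3]))
B=[atz(t,h(*p),.03) for p in((447,68),(717,38),(765,425),(493,450))]
print("box",np.mean(B,0),ang(B[1]-B[2]),ang(B[0]-B[3]),ang(B[0]-B[1])-90,ang(B[3]-B[2])-90)
```

```text
[0.5599 0.3223 0.2624] 0.006825951305031796 [ 0.431   0.3741 -1.3656] 11.4
0 lens [np.float64(0.2259), np.float64(0.2215), np.float64(0.1651), np.float64(0.1653)] yaw 11.980088046775494 12.040402311903017 11.534952582169353 13.04559172141822 cen [ 0.577  -0.0099  0.    ]
0.01 lens [np.float64(0.2238), np.float64(0.2195), np.float64(0.1636), np.float64(0.1639)] yaw 11.980088046775496 12.040402311903021 11.534952582169353 13.045591721418191 cen [ 0.5755 -0.0096  0.01  ]
0.02 lens [np.float64(0.2218), np.float64(0.2175), np.float64(0.1621), np.float64(0.1624)] yaw 11.980088046775498 12.040402311903028 11.534952582169353 13.045591721418205 cen [ 0.5739 -0.0093  0.02  ]
bars top [ 0.525  -0.0116  0.096 ]  seat lm [ 0.5308 -0.0161  0.093 ] [ 0.5286 -0.0236  0.093 ]
nozzle [ 0.6592 -0.0167  0.177 ]
window [ 0.4711 -0.3197  0.046 ] [np.float64(0.0441), np.float64(0.1062)] 5.794953207664867 5.619206314872704
box [ 0.4716 -0.3193  0.03  ] 6.659114186610391 7.077677629243734 7.652880683199697 6.587254093702654
```

```bash
cat >> h.py <<'E'
A=np.radians(12.1); SR=np.array([[np.cos(A),-np.sin(A),0],[np.sin(A),np.cos(A),0],[0,0,1]])
SEAT=np.array([.5266,-.0203,.093]); r2=np.sqrt(.5)
SV=SR@[0,r2,r2]; NV=SR@[0,-r2,r2]; SX=SR[:,0]
RP=np.stack([-SX,-NV,-SV],1)   # placing on the stand
E
python3 - <<'E'
from h import *
print(np.linalg.det(RP))
g=plan([.54,.17,.31],down(102.1))
F=SEAT+.0168*SV
g=plan(F+.05*NV+.03*SV,RP,cur=g); print(g[0])
g=plan(F+.004*NV+.004*SV,RP,cur=g); print(g[0])
E
```

```text
1.0
rows 12 min 11.3 row [-0.0281, -0.0493, -0.0165, 0.0, 0.0, -0.0419]
rows 6 min 5.6 row [0.0353, -0.0875, 0.1369, 0.0417, -0.0, 0.0]
[ 0.5271 -0.0225  0.1614]
rows 2 min 1.1 row [0.0, 0.092, 0.052, 0.0, 0.0, 0.0]
[ 0.5241 -0.0087  0.1105]
```

Call:
jog_arm([
  [[-0.0281,-0.0493,-0.0165,0,0,-0.0419,255],[-0.0281,-0.0493,-0.0165,0,0,-0.0419,255],[-0.0281,-0.0493,-0.0165,0,0,-0.0419,255],[-0.0281,-0.0493,-0.0165,0,0,-0.0419,255],[-0.0281,-0.0493,-0.0165,0,0,-0.0419,255],[-0.0281,-0.0493,-0.0165,0,0,-0.0419,255],[-0.0281,-0.0493,-0.0165,0,0,-0.0419,255],[-0.0281,-0.0493,-0.0165,0,0,-0.0419,255],[-0.0281,-0.0493,-0.0165,0,0,-0.0419,255],[-0.0281,-0.0493,-0.0165,0,0,-0.0419,255],[-0.0281,-0.0493,-0.0165,0,0,-0.0419,255],[-0.0281,-0.0493,-0.0165,0,0,-0.0419,255],[0.0353,-0.0875,0.1369,0.0417,0,0,255],[0.0353,-0.0875,0.1369,0.0417,0,0,255],[0.0353,-0.0875,0.1369,0.0417,0,0,255],[0.0353,-0.0875,0.1369,0.0417,0,0,255],[0.0353,-0.0875,0.1369,0.0417,0,0,255],[0.0353,-0.0875,0.1369,0.0417,0,0,255],[0,0,0,0,0,0,255],[0,0,0,0,0,0,255]],
])

```text
clock: 13.45
tcp_pos: [0.5245, -0.0227, 0.159]
orientation: [0.038, -0.097, 0.919, -0.38]
wrist_force: [0.3, 0.2, -0.3]
finger_gap: 0.007
grip_force: 49.3
```

Run:
```python
from h import *
s=env.get_state();print(s["tcp_pos"],s["joint_pos"],s["finger_gap"],s["wrist_force"],s["clock"])
Rc=q2R(s["orientation"]); print(np.degrees(R.from_matrix(Rc.T@RP).as_rotvec()))
F=SEAT+.0168*SV
d=Rc.T@(F-s["tcp_pos"]);print("to F in tool",d)
c=shot("wrist","w6.png");sc=shot("scene","s6.png");t=shot("top","t6.png")
# expected plate corners in pictures
Pc=s["tcp_pos"]+.0168*Rc[:,2]
for n,cc in(("wrist",c),("scene",sc),("top",t)):
    print(n,[np.round(proj(cc,Pc+Rc@[a*.03,b*.004,e*.0675]),0).tolist() for a,b,e in((-1,-1,-1),(1,-1,-1),(1,-1,1),(-1,-1,1))], [(np.round(l["uv"]),round(l["conf"],2)) for l in spotter.landmark_of("long_plate_mid",n)[:2]], proj(cc,Pc), "seat",[(np.round(l["uv"]),round(l["conf"],2)) for l in spotter.landmark_of("stand_seat",n)[:1]],proj(cc,SEAT))
w=cv2.imread('pics/w6.png');q=cv2.imread('pics/s6.png')[130:280,180:340]
cv2.imwrite('pics/x6.png',np.hstack([cv2.resize(w,(400,300)),cv2.resize(q,(400,375),interpolation=cv2.INTER_CUBIC)[:300]]))
```

```text
[ 0.5245 -0.0227  0.159 ] [ 0.247   0.3048 -0.3287  0.9791 -0.7839  0.0533] 0.006961858163273668 [ 0.2596  0.1859 -0.3191] 13.45
[ 0.0388 -0.2471  0.0901]
to F in tool [-0.0028  0.048   0.0285]
wrist [[279.0, 381.0], [278.0, 229.0], [282.0, 165.0], [282.0, 248.0]] [] [288.259  242.0551] seat [(array([369., 226.]), 0.82)] [367.9376 229.6028]
scene [[262.0, 190.0], [278.0, 180.0], [252.0, 199.0], [237.0, 209.0]] [(array([276., 302.]), 0.64), (array([258., 197.]), 0.6)] [257.7113 195.8765] seat [(array([261., 215.]), 0.87)] [261.8602 215.6032]
top [[283.0, 181.0], [288.0, 205.0], [322.0, 202.0], [318.0, 180.0]] [(array([204., 141.]), 0.6), (array([301., 190.]), 0.58)] [302.3614 192.1525] seat [(array([297., 193.]), 0.82)] [295.7548 194.7098]
```

Call:
jog_arm([
  [[-0.0028,0.046,0.0255,0,0,0,255],[-0.0028,0.046,0.0255,0,0,0,255],[-0.0028,0.046,0.0255,0,0,0,255],[-0.0028,0.046,0.0255,0,0,0,255],[0,0,0,0,0,0,255],[0,0,0,0,0,0,255]],
])

```text
clock: 14.5
tcp_pos: [0.5256, -0.0078, 0.1098]
orientation: [0.039, -0.097, 0.919, -0.381]
wrist_force: [-0.6, -0.4, -0.6]
finger_gap: 0.0072
grip_force: 49.3
```

```bash
cat > st.py <<'E'
from h import *
s=env.get_state();Rc=q2R(s["orientation"]);F=SEAT+.0168*SV
print("toF",Rc.T@(F-s["tcp_pos"]),"f_tool",Rc.T@s["wrist_force"],s["finger_gap"],s["clock"])
E
python3 st.py
```

```text
toF [0.0016 0.0031 0.0038] f_tool [0.6724 0.2683 0.5826] 0.007176271834258233 14.5
```

Free so far, so I'll ease it down the slope and watch the forces.

Call:
jog_arm([
  [[0.004,0,0.006,0,0,0,255],[0,0,0.006,0,0,0,255],[0,0.006,0,0,0,0,255],[0,0,0,0,0,0,255]],
])

```text
clock: 14.9
tcp_pos: [0.5252, -0.0091, 0.1075]
orientation: [0.04, -0.096, 0.919, -0.381]
wrist_force: [1.1, 0.0, -1.5]
finger_gap: 0.007
grip_force: 49.3
```

```bash
python3 st.py
```

```text
toF [0.001  0.0023 0.0014] f_tool [-1.0396  0.9398  1.205 ] 0.006986057569711659 14.9
```

Call:
jog_arm([
  [[0.003,0.004,0.004,0,0,0,255],[0,0.004,0.003,0,0,0,255],[0,0,0,0,0,0,255],[0,0,0,0,0,0,255]],
])

```text
clock: 15.3
tcp_pos: [0.5253, -0.0086, 0.1065]
orientation: [0.042, -0.097, 0.918, -0.381]
wrist_force: [-2.4, 5.3, 8.4]
finger_gap: 0.0071
grip_force: 51.1
```

```bash
python3 st.py
```

```text
toF [0.0012 0.0012 0.001 ] f_tool [ 1.1597 -1.9399 -9.9973] 0.007148337843533634 15.3
```

Call:
jog_arm([
  [[0,0,-0.001,0,0,0,150],[0,0,0,0,0,0,150],[0,0,0,0,0,0,150],[0,0,0,0,0,0,150],[0,0,0,0,0,0,150],[0,0,0,0,0,0,150],[0,0,0,0,0,0,150],[0,0,-0.1,0,0,0,150],[0,0,-0.15,0,0,0,150],[0,0,-0.15,0,0,0,150],[0,0,-0.1,0,0,0,150],[0,0,0,0,0,0,255]],
])

```text
clock: 16.5
tcp_pos: [0.5074, 0.08, 0.1954]
orientation: [0.043, -0.097, 0.919, -0.38]
wrist_force: [0.7, -0.5, -0.0]
finger_gap: 0.0219
grip_force: 0.0
```

Run:
```python
from h import *
s=env.get_state();print(s["tcp_pos"],s["finger_gap"],s["wrist_force"],s["clock"],s["joint_pos"])
sc=shot("scene","s7.png");t=shot("top","t7.png");c=shot("wrist","w7.png")
for nm in("long_plate_mid","stand_seat"):
  for n,cc in(("scene",sc),("top",t),("wrist",c)):
    print(nm,n,[(np.round(l["uv"]),round(l["conf"],2)) for l in spotter.landmark_of(nm,n)[:3]],proj(cc,SEAT))
Rd=down(102.1-90); 
N=SEAT-[0,0,.093]+SR@[.130,-.025,0]; print("noz",N)
```

```text
[0.5074 0.08   0.1954] 0.02187745514211267 [ 0.6603 -0.4843 -0.0376] 16.5 [ 0.442   0.3767 -0.1352  1.2787 -0.7602  0.3195]
long_plate_mid scene [(array([276., 304.]), 0.89), (array([384., 332.]), 0.77), (array([264., 216.]), 0.58)] [261.8602 215.6032]
long_plate_mid top [(array([204., 142.]), 0.82), (array([295., 193.]), 0.61)] [295.7548 194.7098]
long_plate_mid wrist [(array([287., 191.]), 0.66)] [286.912  189.1477]
stand_seat scene [(array([262., 213.]), 0.65)] [261.8602 215.6032]
stand_seat top [(array([294., 193.]), 0.94)] [295.7548 194.7098]
stand_seat wrist [(array([286., 187.]), 0.95)] [286.912  189.1477]
noz [ 0.659  -0.0175  0.    ]
```

Run:
```python
from h import *
g=plan([.57,.05,.30],down(12.1))
g=plan([.659,-.0175,.18],down(12.1),cur=g)
```

```text
rows 13 min 12.3 row [-0.0308, -0.0102, -0.0292, -0.0151, 0.015, 0.0362]
rows 4 min 3.6 row [-0.0847, 0.0729, 0.12, 0.0, 0.0, 0.0]
```

Call:
jog_arm([
  [[-0.0308,-0.0102,-0.0292,-0.0151,0.015,0.0362,255],[-0.0308,-0.0102,-0.0292,-0.0151,0.015,0.0362,255],[-0.0308,-0.0102,-0.0292,-0.0151,0.015,0.0362,255],[-0.0308,-0.0102,-0.0292,-0.0151,0.015,0.0362,255],[-0.0308,-0.0102,-0.0292,-0.0151,0.015,0.0362,255],[-0.0308,-0.0102,-0.0292,-0.0151,0.015,0.0362,255],[-0.0308,-0.0102,-0.0292,-0.0151,0.015,0.0362,255],[-0.0308,-0.0102,-0.0292,-0.0151,0.015,0.0362,255],[-0.0308,-0.0102,-0.0292,-0.0151,0.015,0.0362,255],[-0.0308,-0.0102,-0.0292,-0.0151,0.015,0.0362,255],[-0.0308,-0.0102,-0.0292,-0.0151,0.015,0.0362,255],[-0.0308,-0.0102,-0.0292,-0.0151,0.015,0.0362,255],[-0.0308,-0.0102,-0.0292,-0.0151,0.015,0.0362,255],[-0.0847,0.0729,0.11,0,0,0,255],[-0.0847,0.0729,0.11,0,0,0,255],[-0.0847,0.0729,0.11,0,0,0,255],[-0.0847,0.0729,0.11,0,0,0,255],[0,0,0,0,0,0,255],[0,0,0,0,0,0,255],[0,0,0,0,0,0,255]],
])

```text
clock: 18.95
tcp_pos: [0.6596, -0.0162, 0.1917]
orientation: [0.0, 0.628, 0.778, 0.001]
wrist_force: [-0.6, -0.3, 0.7]
finger_gap: 0.0
grip_force: 0.0
```

Run:
```python
from h import *
s=env.get_state();print(s["tcp_pos"],s["finger_gap"],s["wrist_force"],s["clock"],s["joint_pos"])
c=shot("wrist","w8.png");Rc=q2R(s["orientation"])
print([(np.round(l["uv"],1),round(l["conf"],2)) for l in spotter.landmark_of("nozzle_top","wrist")[:3]],proj(c,[.659,-.0175,.177]))
print(Rc.T@(np.array([.659,-.0175,.177])-s["tcp_pos"]))
for l in spotter.landmark_of("nozzle_top","wrist")[:2]: print(atz(c,l["uv"],.177))
```

```text
[ 0.6596 -0.0162  0.1917] 9.299963927879052e-06 [-0.5527 -0.2642  0.6697] 18.95 [-0.1467  0.4861  0.2705  1.3536  0.0012  1.2103]
[(array([281.4, 243.2]), 0.55)] [284.286  241.6253]
[-0.0011 -0.0009  0.0147]
[ 0.6577 -0.0187  0.177 ]
```

Call:
jog_arm([
  [[-0.004,-0.004,0.04,0,0,0,255],[0,0,0.04,0,0,0,255],[0,0,0.04,0,0,0,255],[0,0,0.04,0,0,0,255],[0,0,0.008,0,0,0,255],[0,0,0.008,0,0,0,255],[0,0,0.008,0,0,0,255],[0,0,0.008,0,0,0,255]],
])

```text
clock: 19.9
tcp_pos: [0.6586, -0.0175, 0.1429]
orientation: [-0.0, 0.628, 0.778, 0.001]
wrist_force: [-4.0, 1.1, 5.3]
finger_gap: 0.0001
grip_force: 2.6
```

Call:
jog_arm([
  [[0,0,0.006,0,0,0,255],[0,0,0.006,0,0,0,255],[0,0,0,0,0,0,255]],
])

```text
clock: 20.2
tcp_pos: [0.6587, -0.0175, 0.141]
orientation: [0.0, 0.628, 0.778, 0.001]
wrist_force: [-5.9, 1.4, 10.0]
finger_gap: -0.0003
grip_force: 4.9
```

Call:
jog_arm([
  [[0,0,0.004,0,0,0,255],[0,0,0,0,0,0,255]],
])

```text
clock: 20.4
tcp_pos: [0.6588, -0.0175, 0.141]
orientation: [0.001, 0.628, 0.778, 0.001]
wrist_force: [-7.0, 0.9, 14.0]
finger_gap: 0.0002
grip_force: 6.9
```

Call:
jog_arm([
  [[0,0,-0.05,0,0,0,255],[0,0,-0.1,0,0,0,255],[0,0,-0.16,0,0,0,255],[0,0,-0.16,0,0,0,0],[0,0,-0.1,0,0,0,0],[0,0,0,0,0,0,0]],
])

```text
clock: 21.0
tcp_pos: [0.6612, -0.0182, 0.2858]
orientation: [0.004, 0.628, 0.778, 0.003]
wrist_force: [1.4, -1.5, 0.8]
finger_gap: 0.043
grip_force: 0.0
```

```bash
cat >> h.py <<'E'
RG=np.stack([SV,SX,-NV],1)   # side grasp on the stand
E
python3 - <<'E'
from h import *
s=env.get_state();print(s["tcp_pos"],s["finger_gap"],s["wrist_force"],s["clock"],s["joint_pos"],np.linalg.det(RG))
g=plan(SEAT+.10*NV,RG)
print(g[0])
E
```

```text
[ 0.6612 -0.0182  0.2858] 0.043030903752405716 [ 1.3877 -1.5241  0.8358] 21.0 [-0.1492  0.4889  0.5035  1.576   0.0009  1.2081] 1.0000000000000002
rows 6 min 5.6 row [-0.0554, -0.0885, 0.0689, 0.0004, 0.0418, 0.0003]
[ 0.5414 -0.0894  0.1637]
```

Call:
jog_arm([
  [[-0.0554,-0.0885,0.0689,0.0004,0.0418,0.0003,0],[-0.0554,-0.0885,0.0689,0.0004,0.0418,0.0003,0],[-0.0554,-0.0885,0.0689,0.0004,0.0418,0.0003,0],[-0.0554,-0.0885,0.0689,0.0004,0.0418,0.0003,0],[-0.0554,-0.0885,0.0689,0.0004,0.0418,0.0003,0],[-0.0554,-0.0885,0.0689,0.0004,0.0418,0.0003,0],[0,0,0,0,0,0,0],[0,0,0,0,0,0,0],[0,0,0,0,0,0,0]],
])

```text
clock: 21.9
tcp_pos: [0.539, -0.0886, 0.1607]
orientation: [-0.3, 0.581, 0.718, 0.239]
wrist_force: [0.0, 0.7, 0.6]
finger_gap: 0.0856
grip_force: 0.0
```

Run:
```python
from h import *
s=env.get_state();print(s["tcp_pos"],s["finger_gap"],s["wrist_force"],s["clock"],s["joint_pos"])
Rc=q2R(s["orientation"]);print(np.degrees(R.from_matrix(Rc.T@RG).as_rotvec()))
c=shot("wrist","w9.png")
P=SEAT+.004*NV
cs=[proj(c,P+a*.03*SX+b*.0675*SV) for a,b in((-1,-1),(1,-1),(1,1),(-1,1))]
print(np.round(cs,1).tolist())
m=spotter.cut_out("long_plate","wrist")
for l in m[:2]:
    ys,xs=np.nonzero(l["region"]);print(l["conf"],xs.min(),xs.max(),ys.min(),ys.max(),cv2.boxPoints(cv2.minAreaRect(np.stack([xs,ys],1).astype(np.float32))).round(1).tolist())
im=cv2.imread('pics/w9.png')
cv2.polylines(im,[np.int32(np.round(cs))],True,(0,0,255),1);cv2.imwrite('pics/w9d.png',im)
g=plan(SEAT-.043*NV,RG); print("d",Rc.T@(g[0]-s["tcp_pos"]))
```

```text
[ 0.539  -0.0886  0.1607] 0.08560338396050994 [0.0437 0.7015 0.5779] 21.9 [-0.61    0.7368  0.3249  1.7946  0.4992  0.5839]
[-0.2744 -0.0507 -0.2085]
[[250.5, 285.9], [328.2, 285.8], [333.7, 104.0], [244.7, 104.3]]
0.95 247 334 103 285 [[247.0, 103.0], [334.0, 103.0], [334.0, 285.0], [247.0, 285.0]]
0.95 442 498 0 97 [[438.79998779296875, 94.4000015258789], [488.3999938964844, -4.800000190734863], [498.79998779296875, 0.4000000059604645], [449.20001220703125, 99.5999984741211]]
rows 4 min 3.1 row [0.0001, 0.0022, 0.1406, -0.0004, 0.0001, -0.0001]
d [0.0011 0.0029 0.1399]
```

View pics/w9d.png

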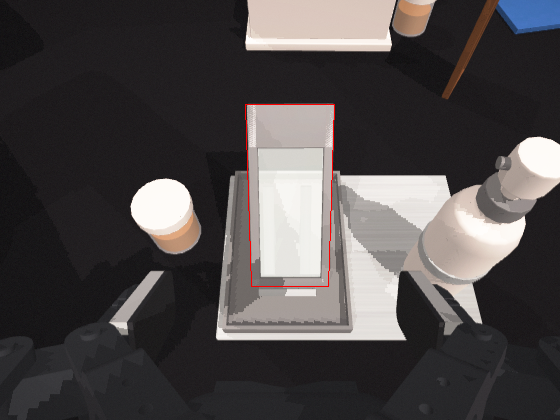

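The red outline I predicted lies exactly on the resting plate, corners (247,104), (334,104), (328,286) and (250,286). Jar2 at (165,215) and the bottle at (480,220) are clear of the fingers. Sliding in.

Call:
jog_arm([
  [[0.0011,0.003,0.14,0,0,0,0],[0.0011,0.003,0.14,0,0,0,0],[0.0011,0.003,0.14,0,0,0,0],[0.0011,0.003,0.14,0,0,0,0],[0,0,0,0,0,0,0],[0,0,0,0,0,0,0]],
])

```text
clock: 22.6
tcp_pos: [0.5199, 0.0106, 0.0637]
orientation: [-0.3, 0.58, 0.719, 0.238]
wrist_force: [0.6, -0.1, 0.5]
finger_gap: 0.0854
grip_force: 0.0
```

Run:
```python
from h import *
s=env.get_state();print(s["tcp_pos"],s["finger_gap"],s["wrist_force"],s["clock"])
Rc=q2R(s["orientation"]);print(Rc.T@(SEAT-.043*NV-s["tcp_pos"]))
```

```text
[0.5199 0.0106 0.0637] 0.08543621775923278 [ 0.591  -0.1032  0.5423] 22.6
[-0.0016  0.     -0.0001]
```

Call:
jog_arm([
  [[-0.006,0,0,0,0,0,255],[0,0,0,0,0,0,255],[0,0,0,0,0,0,255],[0,0,0,0,0,0,255],[0,0,0,0,0,0,255],[0,0,0,0,0,0,255],[0,0,0,0,0,0,255]],
], force=40)

```text
clock: 23.3
tcp_pos: [0.521, 0.0072, 0.062]
orientation: [-0.3, 0.582, 0.717, 0.24]
wrist_force: [1.2, -3.0, 7.4]
finger_gap: 0.0592
grip_force: 42.2
```

Run:
```python
from h import *
s=env.get_state();print(s["tcp_pos"],s["finger_gap"],s["wrist_force"],s["clock"])
Rc=q2R(s["orientation"]);print(Rc.T@(SEAT-s["tcp_pos"]))
```

```text
[0.521  0.0072 0.062 ] 0.05915336391810221 [ 1.1688 -2.9838  7.3934] 23.3
[ 0.0022 -0.0004 -0.0417]
```

Run:
```python
from h import *
s=env.get_state();Rc=q2R(s["orientation"])
g=(s["tcp_pos"]+.12*NV+.03*SV,Rc); print(g[0])
W=np.array([.4714,-.3195,.05]); Rd=down(96.9); off=np.array([.0022,-.0004,-.0417])
plan(g[0],Rc)
T=W-Rd@off; g2=plan(T+[0,0,.16],Rd,cur=g); print(T)
# path midpoint heights
```

```text
[ 0.5343 -0.0551  0.1681]
rows 3 min 2.7 row [0.0403, -0.0005, -0.1599, 0.0, -0.0, 0.0]
rows 12 min 11.8 row [-0.0368, -0.0876, -0.0266, 0.0153, -0.0169, -0.0371]
[ 0.4735 -0.3188  0.0083]
```

Call:
jog_arm([
  [[0.02,0,-0.06,0,0,0,255],[0.05,0,-0.16,0,0,0,255],[0.05,0,-0.16,0,0,0,255],[0.06,0,-0.12,0,0,0,255],[0.06,0,-0.06,0,0,0,255],[0,0,0,0,0,0,255]],
])

```text
clock: 23.9
tcp_pos: [0.5339, -0.0488, 0.2045]
orientation: [-0.298, 0.582, 0.718, 0.239]
wrist_force: [0.7, 1.0, -1.8]
finger_gap: 0.0591
grip_force: 43.8
```

```bash
cat >> h.py <<'E'
WIN=np.array([.4714,-.3195,.05]); RD=down(96.9); OFF=np.array([.0022,-.0004,-.0417])
E
python3 - <<'E'
from h import *
s=env.get_state();Rc=q2R(s["orientation"]);print(s["tcp_pos"],s["finger_gap"],s["wrist_force"],s["clock"])
T=WIN-RD@OFF+[0,0,.15]
plan(T,RD,n=13)
M=np.eye(4);M[:3,:3]=Rc;M[:3,3]=s["tcp_pos"];G=np.eye(4);G[:3,:3]=RD;G[:3,3]=T
from scipy.linalg import expm,logm
E=expm(np.real(logm(np.linalg.inv(M)@G))/13)
for k in range(13): M=M@E; print(M[:3,3],(M@[.0697,0,-.042,1])[:3],(M@[-.065,0,-.042,1])[:3])
E
```

```text
[ 0.5339 -0.0488  0.2045] 0.05905767142617066 [ 0.7167  0.9655 -1.8033] 23.9
rows 13 min 11.8 row [-0.041, -0.0856, -0.0119, 0.0141, -0.0156, -0.0343]
[ 0.5149 -0.0624  0.1995] [ 0.5046 -0.0409  0.2773] [ 0.5392 -0.1348  0.1871]
[ 0.4977 -0.0782  0.194 ] [ 0.4809 -0.0552  0.2702] [ 0.5303 -0.1479  0.1859]
[ 0.4827 -0.0959  0.1883] [ 0.4593 -0.0722  0.2626] [ 0.5229 -0.1619  0.1848]
[ 0.47   -0.1153  0.1826] [ 0.4401 -0.0917  0.2545] [ 0.5171 -0.1766  0.1838]
[ 0.4597 -0.1362  0.177 ] [ 0.4236 -0.1134  0.2462] [ 0.513  -0.192   0.1832]
[ 0.4521 -0.1582  0.1717] [ 0.4099 -0.1371  0.238 ] [ 0.5106 -0.2077  0.1829]
[ 0.4472 -0.1811  0.167 ] [ 0.3993 -0.1624  0.2301] [ 0.5098 -0.2235  0.1832]
[ 0.445  -0.2046  0.1629] [ 0.392  -0.189   0.2227] [ 0.5108 -0.2393  0.1841]
[ 0.4455 -0.2283  0.1598] [ 0.3879 -0.2164  0.216 ] [ 0.5134 -0.2549  0.1857]
[ 0.4487 -0.2519  0.1576] [ 0.3871 -0.2444  0.2102] [ 0.5175 -0.2701  0.1881]
[ 0.4546 -0.2751  0.1565] [ 0.3897 -0.2724  0.2056] [ 0.5231 -0.2846  0.1913]
[ 0.4629 -0.2975  0.1567] [ 0.3955 -0.3001  0.2022] [ 0.53   -0.2983  0.1953]
[ 0.4735 -0.3188  0.1583] [ 0.4043 -0.3272  0.2003] [ 0.5381 -0.311   0.2003]
```

Safe path.

Call:
jog_arm([
  [[-0.041,-0.0856,-0.0119,0.0141,-0.0156,-0.0343,255],[-0.041,-0.0856,-0.0119,0.0141,-0.0156,-0.0343,255],[-0.041,-0.0856,-0.0119,0.0141,-0.0156,-0.0343,255],[-0.041,-0.0856,-0.0119,0.0141,-0.0156,-0.0343,255],[-0.041,-0.0856,-0.0119,0.0141,-0.0156,-0.0343,255],[-0.041,-0.0856,-0.0119,0.0141,-0.0156,-0.0343,255],[-0.041,-0.0856,-0.0119,0.0141,-0.0156,-0.0343,255],[-0.041,-0.0856,-0.0119,0.0141,-0.0156,-0.0343,255],[-0.041,-0.0856,-0.0119,0.0141,-0.0156,-0.0343,255],[-0.041,-0.0856,-0.0119,0.0141,-0.0156,-0.0343,255],[-0.041,-0.0856,-0.0119,0.0141,-0.0156,-0.0343,255],[-0.041,-0.0856,-0.0119,0.0141,-0.0156,-0.0343,255],[-0.041,-0.0856,-0.0119,0.0141,-0.0156,-0.0343,255],[0,0,0,0,0,0,255],[0,0,0,0,0,0,255],[0,0,0,0,0,0,255]],
])

```text
clock: 25.5
tcp_pos: [0.4718, -0.316, 0.1545]
orientation: [-0.003, -0.06, 0.998, 0.003]
wrist_force: [-0.5, 0.8, -2.5]
finger_gap: 0.0588
grip_force: 43.7
```

Run:
```python
from h import *
s=env.get_state();Rc=q2R(s["orientation"]);print(s["tcp_pos"],s["finger_gap"],s["wrist_force"],s["clock"],s["joint_pos"])
c=shot("wrist","w10.png");t=shot("top","t10.png");sc=shot("scene","s10.png")
for n,cc in(("wrist",c),("top",t),("scene",sc)):
  for nm,P in(("window",WIN-[0,0,.004]),("long_plate_mid",s["tcp_pos"]+Rc@OFF),("light_box",WIN*[1,1,0])):
    print(n,nm,[(np.round(l["uv"],1),round(l["conf"],2)) for l in spotter.landmark_of(nm,n)[:3]],proj(cc,P))
for n,cc in(("wrist",c),("scene",sc)):
  m=spotter.cut_out("long_plate",n)
  for l in m[:3]:
    ys,xs=np.nonzero(l["region"]);print(n,l["conf"],np.round(l["uv"]),cv2.boxPoints(cv2.minAreaRect(np.stack([xs,ys],1).astype(np.float32))).round(1).tolist())
  P=s["tcp_pos"]+Rc@OFF
  print("exp",[np.round(proj(cc,P+Rc@[a*.0675,b*.03,-.004]),1).tolist() for a,b in((-1,-1),(-1,1),(1,1),(1,-1))])
T=WIN-RD@OFF+[0,0,.03]; plan(T,RD); print(np.degrees(R.from_matrix(Rc.T@RD).as_rotvec()))
```

```text
[ 0.4718 -0.316   0.1545] 0.05884444273455673 [-0.4986  0.8061 -2.4606] 25.5 [-0.7313  0.3253 -0.0624  1.1908 -0.0003 -0.8521]
wrist window [] [282.1124 198.1964]
wrist long_plate_mid [(array([284.9, 287.2]), 0.96)] [288.1622 289.9418]
wrist light_box [] [282.2857 185.8148]
top window [(array([402.3, 218.7]), 0.87)] [403.4887 219.0982]
top long_plate_mid [(array([127.5, 179.5]), 0.66), (array([389. , 150.3]), 0.63), (array([202.6, 142.8]), 0.58)] [422.8831 216.1335]
top light_box [(array([396.6, 219.6]), 0.66)] [398.311  219.9945]
scene window [(array([219.6, 179.3]), 0.62)] [221.2734 179.7354]
scene long_plate_mid [(array([272.9, 303.6]), 0.82), (array([216.1, 135.7]), 0.66), (array([382.8, 330.5]), 0.57)] [217.7746 136.032 ]
scene light_box [(array([222.3, 193.9]), 0.65)] [222.5229 192.2502]
wrist 0.86 [284. 235.] [[194.0, 99.0], [377.0, 99.0], [377.0, 390.0], [194.0, 390.0]]
exp [[215.8, 441.5], [360.3, 441.5], [383.3, 103.1], [193.7, 103.3]]
scene 0.8 [384. 333.] [[373.3999938964844, 365.5], [382.79998779296875, 297.0], [391.20001220703125, 298.20001220703125], [381.8999938964844, 366.70001220703125]]
scene 0.75 [273. 305.] [[266.8999938964844, 273.20001220703125], [278.5, 272.29998779296875], [283.6000061035156, 335.70001220703125], [272.0, 336.6000061035156]]
scene 0.57 [215. 140.] [[192.60000610351562, 139.89999389648438], [236.6999969482422, 123.80000305175781], [240.8000030517578, 135.1999969482422], [196.6999969482422, 151.1999969482422]]
exp [[192.9, 139.1], [205.4, 145.4], [241.6, 130.6], [228.9, 125.0]]
rows 3 min 2.5 row [-0.0014, -0.0028, 0.1562, 0.0003, -0.0003, 0.0002]
[ 0.324  -0.3036  0.0183]
```

```bash
cat > win.py <<'E'
from h import *
top=shot("top");sc=shot("scene")
ob={}
for f,c in(("t3",top),("t5",top),("top0",top),("s3",sc),("s4",sc),("scene0",sc)):
    g=cv2.cvtColor(cv2.imread(f"pics/{f}.png"),cv2.COLOR_BGR2GRAY)
    p=proj(c,WIN-[0,0,.004])
    for th in (150,200,235):
        n,lab,st,ce=cv2.connectedComponentsWithStats((g>th).astype(np.uint8),connectivity=4)
        k=lab[int(round(p[1])),int(round(p[0]))]
        if k==0: print(f,th,"dark");continue
        ys,xs=np.nonzero(lab==k);r=cv2.minAreaRect(np.stack([xs,ys],1).astype(np.float32))
        print(f,th,st[k].tolist(),ce[k].round(1),p.round(1),atz(c,ce[k],.046)[:2],[(cv2.boxPoints(r)).round(0).tolist()] if th==200 else "")
        if th==200: ob[f]=(c,ce[k])
print(tri([ob["t3"],ob["s3"]]) if "t3" in ob and "s3" in ob else "")
E
python3 win.py
```

```text
t3 150 [394, 199, 20, 40, 612] [403.3 218.6] [403.5 219.1] [ 0.4728 -0.319 ] 
t3 200 [394, 200, 20, 39, 581] [403.4 218.7] [403.5 219.1] [ 0.4724 -0.3192] [[[394.0, 200.0], [409.0, 198.0], [413.0, 237.0], [398.0, 239.0]]]
t3 235 [394, 200, 20, 39, 561] [403.4 218.8] [403.5 219.1] [ 0.4721 -0.3193] 
t5 150 [394, 199, 20, 40, 612] [403.3 218.6] [403.5 219.1] [ 0.4728 -0.319 ] 
t5 200 [394, 199, 20, 40, 582] [403.4 218.7] [403.5 219.1] [ 0.4725 -0.3192] [[[394.0, 200.0], [409.0, 198.0], [413.0, 237.0], [398.0, 239.0]]]
t5 235 [394, 200, 20, 39, 561] [403.4 218.8] [403.5 219.1] [ 0.4721 -0.3193] 
top0 150 [393, 199, 21, 40, 642] [403.1 218.6] [403.5 219.1] [ 0.4728 -0.3185] 
top0 200 [394, 199, 20, 40, 599] [403.3 218.6] [403.5 219.1] [ 0.4728 -0.3191] [[[393.0, 200.0], [409.0, 198.0], [413.0, 237.0], [398.0, 239.0]]]
top0 235 [394, 200, 20, 39, 577] [403.4 218.8] [403.5 219.1] [ 0.4722 -0.3193] 
s3 150 [179, 155, 84, 68, 2201] [223.8 187.2] [221.3 179.7] [ 0.4892 -0.2759] 
s3 200 [179, 165, 84, 55, 1648] [220.  189.9] [221.3 179.7] [ 0.5066 -0.2698] [[[177.0, 190.0], [249.0, 154.0], [268.0, 194.0], [197.0, 229.0]]]
s3 235 [204, 172, 34, 25, 362] [219.9 182.3] [221.3 179.7] [ 0.4831 -0.3089] 
s4 150 [179, 155, 84, 68, 2181] [223.7 187.2] [221.3 179.7] [ 0.4895 -0.276 ] 
s4 200 [179, 165, 84, 55, 1598] [220.  189.8] [221.3 179.7] [ 0.5061 -0.2702] [[[177.0, 191.0], [235.0, 146.0], [264.0, 184.0], [206.0, 229.0]]]
s4 235 [204, 172, 34, 25, 356] [219.8 182.2] [221.3 179.7] [ 0.4828 -0.3094] 
scene0 150 [179, 154, 84, 69, 2213] [223.8 187.2] [221.3 179.7] [ 0.4894 -0.2755] 
scene0 200 [179, 165, 84, 55, 1679] [219.9 190. ] [221.3 179.7] [ 0.5071 -0.2693] [[[176.0, 191.0], [235.0, 146.0], [264.0, 184.0], [206.0, 229.0]]]
scene0 235 [204, 172, 34, 25, 365] [219.8 182.3] [221.3 179.7] [ 0.4833 -0.3087] 
[ 0.4742 -0.3318  0.0044]
```

```bash
sed -i 's/^WIN=.*/WIN=np.array([.4720,-.3195,.05]); RD=down(96.6); OFF=np.array([.0028,-.0008,-.0417])/' h.py
python3 - <<'E'
from h import *
g=plan(WIN-RD@OFF+[0,0,.012],RD,n=6); print(g[0])
E
```

```text
rows 6 min 2.9 row [-0.0015, -0.0012, 0.0901, 0.0002, -0.0002, 0.0004]
[ 0.4747 -0.3184  0.0203]
```

Call:
jog_arm([
  [[-0.0015,-0.0012,0.0901,0.0002,-0.0002,0.0004,255],[-0.0015,-0.0012,0.0901,0.0002,-0.0002,0.0004,255],[-0.0015,-0.0012,0.0901,0.0002,-0.0002,0.0004,255],[-0.0015,-0.0012,0.0901,0.0002,-0.0002,0.0004,255],[-0.0015,-0.0012,0.0901,0.0002,-0.0002,0.0004,255],[-0.0015,-0.0012,0.0901,0.0002,-0.0002,0.0004,255],[0,0,0,0,0,0,255],[0,0,0,0,0,0,255],[0,0,0,0,0,0,255]],
])

```text
clock: 27.2
tcp_pos: [0.4756, -0.3192, 0.0217]
orientation: [0.001, -0.057, 0.998, -0.001]
wrist_force: [-0.6, -0.4, -0.6]
finger_gap: 0.0591
grip_force: 43.7
```

```bash
cat > lb.py <<'E'
from h import *
s=env.get_state();Rc=q2R(s["orientation"]);print(s["tcp_pos"],s["finger_gap"],s["wrist_force"],s["clock"])
print("rot",np.degrees(R.from_matrix(Rc.T@RD).as_rotvec()))
plan(WIN-RD@OFF,RD,n=1)
E
python3 lb.py
```

```text
[ 0.4756 -0.3192  0.0217] 0.05908799801684758 [-0.6268 -0.4012 -0.5522] 27.2
rot [-0.1408  0.1171 -0.0261]
rows 1 min 0.3 row [0.0033, 0.004, 0.0535, -0.0008, 0.0007, -0.0001]
```

Call:
jog_arm([
  [[0.003,0.004,0.01,0,0,0,255],[0,0,0.01,0,0,0,255],[0,0,0.01,0,0,0,255],[0,0,0,0,0,0,255],[0,0,0,0,0,0,255]],
])

```text
clock: 27.7
tcp_pos: [0.4738, -0.3175, 0.0127]
orientation: [0.0, -0.057, 0.998, -0.0]
wrist_force: [-0.0, -1.5, -1.5]
finger_gap: 0.0586
grip_force: 43.7
```

```bash
python3 lb.py
```

```text
[ 0.4738 -0.3175  0.0127] 0.05856185090274106 [-0.0499 -1.5033 -1.4909] 27.7
rot [-0.0352  0.0288 -0.0271]
rows 1 min 0.1 row [-0.0031, -0.004, 0.0175, -0.0002, 0.0002, -0.0002]
```

Call:
jog_arm([
  [[-0.002,-0.003,0.008,0,0,0,255],[0,0,0.006,0,0,0,255],[0,0,0.003,0,0,0,255],[0,0,0,0,0,0,255]],
])

```text
clock: 28.1
tcp_pos: [0.4748, -0.3185, 0.0096]
orientation: [0.001, -0.057, 0.998, -0.001]
wrist_force: [-1.3, 2.1, 6.7]
finger_gap: 0.0585
grip_force: 44.6
```

```bash
python3 lb.py
```

```text
[ 0.4748 -0.3185  0.0096] 0.05849299300547482 [-1.259   2.1391  6.7469] 28.1
rot [-0.0951  0.0713 -0.0242]
rows 1 min 0.0 row [0.0004, 0.0004, 0.0052, -0.0005, 0.0004, -0.0001]
```

Call:
jog_arm([
  [[0,0,-0.002,0,0,0,40],[0,0,0,0,0,0,40],[0,0,0,0,0,0,40],[0,0,0,0,0,0,40],[0,0,0,0,0,0,40],[0,0,-0.04,0,0,0,40],[0,0,-0.1,0,0,0,40],[0,0,-0.16,0,0,0,40],[0,0,-0.16,0,0,0,40],[0,0,-0.1,0,0,0,40],[0,0,0,0,0,0,40],[0,0,0,0,0,0,40]],
])

```text
clock: 29.3
tcp_pos: [0.4748, -0.3185, 0.15]
orientation: [0.001, -0.057, 0.998, -0.001]
wrist_force: [-1.0, -0.2, 0.2]
finger_gap: 0.072
grip_force: 0.0
```

Run:
```python
from h import *
s=env.get_state();Rc=q2R(s["orientation"]);print(s["tcp_pos"],s["finger_gap"],s["wrist_force"],s["clock"])
c=shot("wrist","w12.png")
m=spotter.cut_out("long_plate","wrist")
for l in m[:2]:
    ys,xs=np.nonzero(l["region"]);pts=np.stack([xs,ys],1).astype(np.float32)
    print(l["conf"],np.round(l["uv"]),cv2.boxPoints(cv2.minAreaRect(pts)).round(1).tolist())
    q=np.array([atz(c,p,.054)[:2] for p in pts[::5]],np.float32)*1000
    print("mm",cv2.minAreaRect(q))
BX=-RD[:,0];BY=RD[:,1]
print("exp",[np.round(proj(c,WIN+a*.0675*BX+b*.03*BY+[0,0,.004]),1).tolist() for a,b in((-1,-1),(-1,1),(1,1),(1,-1))])
print([(np.round(l["uv"],1),round(l["conf"],2)) for l in spotter.landmark_of("long_plate_mid","wrist")[:2]],proj(c,WIN))
print([(np.round(l["uv"],1),round(l["conf"],2)) for l in spotter.landmark_of("window","wrist")[:2]])
for cam in("top","scene"):
    cc=shot(cam,cam+"12.png"); print(cam,[(np.round(l["uv"],1),round(l["conf"],2)) for l in spotter.landmark_of("long_plate_mid",cam)[:4]],proj(cc,WIN))
```

```text
[ 0.4748 -0.3185  0.15  ] 0.07198941168253543 [-0.961  -0.2013  0.193 ] 29.3
0.61 [287. 190.] [[242.0, 102.0], [329.0, 102.0], [329.0, 281.0], [242.0, 281.0]]
mm ((471.2746276855469, -320.407958984375), (133.6631622314453, 60.09017562866211), 6.612888336181641)
exp [[242.6, 102.2], [331.0, 102.1], [325.4, 282.8], [248.3, 282.8]]
[(array([286. , 197.4]), 0.72)] [286.7907 197.2895]
[]
top [(array([201.7, 140.7]), 0.86), (array([403.5, 219.3]), 0.82), (array([129.2, 180.9]), 0.6), (array([173.8, 195.7]), 0.31)] [403.9596 218.7979]
scene [(array([382.9, 332.5]), 0.85), (array([220.8, 177.9]), 0.72), (array([276.2, 302.7]), 0.67)] [220.9984 178.6889]
```

The plate measures centre (0.471,-0.320), 134 x 60 mm at the flat height, yaw 6.6°. One numeric check that it sits centred between the guides.

Run:
```python
from h import *
c=shot("wrist");g=cv2.GaussianBlur(cv2.cvtColor(c["pixels"],cv2.COLOR_RGB2GRAY),(3,3),0).astype(float)
L=[]; D=[]
for sx in(-1,1):
  for sy in(-1,1):
    for u in np.linspace(2,16,6):
      L+= [(sx*(71.5-u),sy*36),(sx*73.5,sy*(34-u))]
      D+= [(sx*(71.5-u-20),sy*36),(sx*73.5,sy*max(0,34-u-20))]
L=np.array(L)/1000;D=np.array(D)/1000
def val(Q,x,y,yaw):
    a=np.radians(yaw);M=np.array([[np.cos(a),-np.sin(a)],[np.sin(a),np.cos(a)]])
    v=[]
    for q in Q:
        w=M@q+[x,y]; p=proj(c,[w[0],w[1],.056]);v.append(g[int(round(p[1])),int(round(p[0]))])
    return np.mean(v)
best=[]
for dx in range(-7,8):
  for dy in range(-7,8):
    for yw in(5.6,6.6,7.6): best.append((val(L,.472+dx/1000,-.3195+dy/1000,yw)-.5*val(D,.472+dx/1000,-.3195+dy/1000,yw),dx,dy,yw))
best.sort(reverse=True);print(best[:8])
```

```text
[(np.float64(175.66666666666669), -1, -2, 6.6), (np.float64(174.65625), 0, -2, 6.6), (np.float64(174.3125), 1, -2, 6.6), (np.float64(173.54166666666666), 0, -2, 7.6), (np.float64(172.91666666666666), 0, -1, 6.6), (np.float64(172.77083333333334), -1, -2, 7.6), (np.float64(171.80208333333331), -1, -1, 6.6), (np.float64(171.28125), -1, -3, 6.6)]
```

```bash
python3 -c "
from h import *
print(ticket.hand_in())"
```

```text
the job is handed in; nothing more can be done
None
```

The job is handed in, with no verdict returned. The long plate rested on the stand, the cap was pressed to its stop, and the plate now lies flat on the window, about 1 mm off centre. I kept clear of the short plates, jars and microscope but did not check them or the cap's spring-back before handing in.

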